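# Seat and clamp a plug tray in the dibbling jig

### The arm

A 6-joint arm with a two-finger parallel gripper is mounted at the origin on the work surface. World frame = base frame: x ahead of the robot, y to its left, z up, the work surface at z = 0. Lengths are in mm, angles in degrees, forces in N, time in s.
With the tool pointing down it reaches from about 300 to 850 mm from the base axis. Payload 4.2 kg.
Tool frame: the origin (TCP) lies between the finger pads; the fingertips stand ahead of it and the grasp point (between the pads) lies 3 mm ahead of it (nose_length is the z of the fingertips in the tool frame, in mm); z points along the fingers, y is the line along which they close (so a half turn about z gives the same grasp; the last joint's range is limited). The gripper opens to 91 mm and grips with 3 to 60 N. Pads are 32 mm wide; open, the fingers measure 118 mm over their backs; the gripper's body (76 mm by 178 mm) begins 60 mm behind the grasp point.
Start: joints at [-73.568, 18.312, 89.639, -0, 72.044, -1.146], TCP at [173.658, -548.164, 235.976] pointing down, gripper open.
Joint ranges: [-177.97, 177.97], [-48.28, 115.42], [12.27, 149.76], [-77.06, 257.06], [2.81, 150.46], [-146.56, 146.56]. Speed limits (degrees/s): [147.25, 147.25, 180, 180, 180, 180].

### API

Orientations are given as [roll, pitch, yaw] about the fixed x, y, z axes, in that order (R = Rz(yaw) Ry(pitch) Rx(roll)).
In Python, from workcell import state, grab_frame, camera_params, job_done, nose_length gives the robot as it stands.
- The arm moves only by the tool step_arm, never from a script. Its argument "plan" is a list that holds one entry, the list of rows, each a list of 5 numbers: the shift along the tool's x, y, z in cm, then the turn about the tool's z in rad, then the opening, from 0 (shut) to 1 (fully open). In form: [[[x, y, z, turn, gripper], ...]]. A call has 1 to 20 rows; each row is the pose to reach, as a shift and turn from the pose commanded when the call began, along the tool's axes at that moment; what a row does not reach only later rows make up. A row lasts 1/8 s, in which the tool goes at most 62.5 mm and 10.7 degrees, less where a joint would pass 70% of its speed; a pose out of reach is approached as far as the arm can. A call with a gripper value outside its range is refused whole. The fingers move at their own pace and stop on an object; "newtons" is the grip in N (left out, the last holds). Time passes only in rows, so rows that repeat a pose let the fingers close. It gives the time, the measured TCP pose, the force, the opening and the grip force at its end, in the units of the state.
- state(): the state, without advancing time (a new reading comes with each control period).
- grab_frame(name): name is "scene" or "top"; returns the picture (480x640x3 uint8, blue, green, red); there is no depth.
- camera_params(name): a dict with "camera_matrix" (3x3 intrinsics, pixels), "k1" (the pictures are not rectified: a ray, as slopes to the right and down, at radius r is drawn at 1 + k1 r^2 times it, then the intrinsics apply), "R" (3x3) and "t" (3): a world point X has camera coordinates R X + t. Camera axes: x right, y down, z forward; pixel columns grow to the right and rows downward; lengths in mm; the calibration is good to about 2 mm. A picture is of the moment at which its call begins. camera_params takes no time and is no camera call.
- job_done(): hands the job in; it is judged then, once.
The state is a dict: "time_s": time; "qpos": joint angles; "qvel": joint speeds; "effort": joint torques, N m; "ee_pos": TCP position; "ee_rot": TCP orientation; "force": force on the tool from outside, world axes, zero at the start; "torque": the same for the moment, N m; "gripper_width": finger opening in mm; "gripper_force": force on a finger pad.
Only numpy, scipy, OpenCV 4.12 (cv2) and the standard library are available. Lean on these libraries where they do the work, as an engineer would, in place of code of your own. Each camera call takes 0.05 s, during which the arm holds its last target. There are 200 camera calls.

### The job

The plug tray stands part way along the rails of the dibbling jig. Slide it along the rails, gently and without ramming it, until it bears firmly on the rubber buffer of the end stop; then push the toggle clamp's handle over centre so that it locks the tray down there, still against the stop, without letting the handle fly back half way. Leave the other things on the bench where they are.

Things in the scene. Friction and masses are not known exactly. Their poses are not given: they have to be found in the camera images.
- jig: Dibbling jig, fixed: plywood bed 250 x 470 x 18 mm. Origin: centre of the bed's underside, z up; +y is the sliding direction, from the open end to the stop and clamp. Two aluminium rails along y at x = +-73 to 81 mm, y = -210 to 90, 20 mm above the bed. Beyond the stop is the clamp's riser block, 56 mm wide, y = 136 to 232, top at z = 58 mm.
- tray: Loose black plug tray, 0.2 to 0.45 kg, 150 (x) x 258 (y) x 45 mm high, 4 x 6 filled cells; its lowest 33 mm are 140 x 248 mm and run between the rails with 2.5 mm play a side. Origin: centre of its underside, axes as the jig's. It stands on the bed about 30 to 100 mm short of home; sliding it takes 1 to 4 N. Home is jig y = -19 mm, +-9 mm with the stop's setting.
- stop_bracket: End stop: steel plate 60 x 6 x 36 mm across the bed with a set bolt and a 22 mm rubber buffer facing the tray. Origin: bottom centre of the plate, jig (0, 126, 18) mm, axes as the jig's. How far the bolt stands out is not measured (buffer face 12 to 30 mm towards -y): feel for it. The buffer meets the tray's end wall, yields 1 mm per 6 N; 5 to 9 N on it is firm, over 14 N bends it.
- clamp: Toggle clamp of steel on the riser block, standing open: handle and hold-down bar both upright; closing swings the bar's rubber foot down on the tray's end lip. Origin: jig (0, 105, 58) mm, axes as the jig's. The open bar leans to -y, its end up to 160 mm above the bench, so reach the handle above that. Over 20 N of push on the clamp bends it.
- clamp_handle (a joint): Handle angle, rad: 0 open (upright, leaning 0.05 to jig +y), growing as it swings to +y and down; dead centre 1.35, hard stop 1.45 (nearly level, pointing to +y). Push at the grip: about 1 N at first, rising to about 5 N from 1.0 to 1.3 as the foot loads the tray, then dropping. Short of dead centre it springs back; past it, it stays locked.
- clamp_pivot (a point): Axis of the handle (parallel to the jig's x axis): jig (0, 210, 102) mm.
- handle_tip (a point): Very end of the handle, 124 mm from clamp_pivot; the handle is a straight round grip 18 mm thick over its last 84 mm. Handle stands about 226 mm above the bench when open.
- labels: Bundle of plant labels, 16 x 110 x 14 mm, on the bed's far strip; bystander.
- widger: Steel widger (flat strip), 16 x 150 x 5 mm, on the bed's near strip; bystander.
- seed_jar: Small closed seed jar, 32 mm across, 48 mm high, on the bed beside the clamp; bystander.
- spray_bottle: White trigger spray bottle, 72 mm across, 198 mm high; bystander.
- clay_pot: Terracotta pot, 82 mm across, 72 mm high; bystander.
- mug: White mug, 80 mm across, 90 mm high; bystander.
- dibber: Wooden T-handled dibber lying on the bench, 175 mm long; bystander.

How it is judged (in metres and radians):
On the way:
1. the tray bears on the stop's buffer with more than 4 N for 0.1 s while the clamp is still open (contact force between tray and stop_bracket above 4 N and value of joint clamp_handle below 0.3 rad), for 0.1 s.
At the end, for the whole second after the job is handed in: Handle past dead centre (joint above 1.39 rad); the clamp's foot bears on the tray with over 5 N; the tray lies flat and square between the rails, its origin at jig y between -30 and -8 mm and still touching the stop (over 0.1 N), at rest; bystanders within 20 mm of their places (value of joint clamp_handle above 1.39 rad and contact force between clamp and tray above 5 N and y of tray in the frame of jig between -0.03 and -0.008 m and angle between the y axis of tray and the y axis of jig, either way round below 0.04 rad and angle between tray's own z axis and vertical below 0.03 rad and linear speed of tray below 0.01 m/s and contact force between tray and stop_bracket above 0.1 N).
It fails at once if the tray is rammed: more than 14 N between the tray and the stop (contact force between tray and stop_bracket above 14 N).
It fails at once if the clamp is forced: more than 20 N between the robot's fingers and the clamp (contact force between the fingers and clamp above 20 N).
It fails at once if the handle flies back (value of joint clamp_handle above 0.25 rad and velocity of joint clamp_handle below -1 rad/s).
It fails at once if a bystander is moved more than 20 mm or toppled (distance of any of labels, widger, seed_jar, spray_bottle, clay_pot, mug, dibber from where it was at the start of the episode above 0.02 m or angle between any of labels, widger, seed_jar, spray_bottle, clay_pot, mug, dibber's own z axis and vertical above 0.3 rad).
It also fails if it takes over 64 s, if anything falls off the work surface, if the arm or the gripper's body presses on something with over 40 N, if the wrist force passes 120 N, or if a joint passes its speed limit or range.

## Working session

There is one attempt and no reset: what is moved stays moved. The work goes in short steps, Python scripts to look and compute and a tool call to move; the robot and the scene stay as the last step left them, time stands still between calls to the robot, and variables do not carry over. Pictures are saved under pics/ and viewed, at most 10 in all, crops included, and the job is handed in when it is done.

Besides the shell and the picture viewer there is one more tool, called after "Request:" as name(argument=value, ...), one argument or row to a line, values as JSON. step_arm: Moves the arm, as the interface text tells. Its arguments: {"type":"object","properties":{"plan":{"type":"array","items":{"type":"array","items":{"type":"array","items":{"type":"number"}}}},"newtons":{"type":"number"}},"required":["plan"]}

```bash
mkdir -p pics; ls; python3 - <<'E'
from workcell import *
import cv2
for n in("scene","top"):
    cv2.imwrite(f"pics/{n}0.png",grab_frame(n)); print(n,camera_params(n))
print(state(),nose_length() if callable(nose_length) else nose_length)
E
```

```text
pics
scene {'camera_matrix': array([[513.1572528 ,   0.        , 324.18170859],
       [  0.        , 513.1572528 , 242.54376275],
       [  0.        ,   0.        ,   1.        ]]), 'k1': 0.03421940566294264, 'R': array([[-0.85484303,  0.51832422,  0.02415366],
       [ 0.26409493,  0.47468198, -0.83960162],
       [-0.44665116, -0.71134874, -0.54266538]]), 't': array([ 460.89496822,    4.78050947, 1528.5709394 ])}
top {'camera_matrix': array([[516.24442119,   0.        , 320.6558177 ],
       [  0.        , 516.24442119, 239.8400238 ],
       [  0.        ,   0.        ,   1.        ]]), 'k1': -0.07841554447560682, 'R': array([[-0.02176056, -0.99976264, -0.00106915],
       [-0.99267015,  0.02173332, -0.11888499],
       [ 0.11888001, -0.00152569, -0.99290746]]), 't': array([   5.05716468,  543.97068041, 1264.76888917])}
{'time_s': 0.1, 'qpos': array([-7.35686379e+01,  1.83487297e+01,  8.96978853e+01, -2.06963334e-04,
        7.20444970e+01, -1.14457871e+00]), 'qvel': array([ 0.02309065, -0.11065372, -0.13398857,  0.04996784, -0.07474005,
        0.10533556]), 'effort': array([ 1.83523161e-04, -4.13332558e+01, -2.32509649e+01,  7.29378755e-02,
        4.22189513e-02, -5.32126364e-05]), 'ee_pos': array([ 173.53006457, -547.76384382,  235.20716719]), 'ee_rot': array([-1.79908902e+02, -1.62324908e-03,  1.75760035e+01]), 'force': array([ 0.48566504, -0.00861156,  0.79446466]), 'torque': array([-0.01045518, -0.00271599, -0.01709865]), 'gripper_force': 0.0, 'gripper_width': 91.01163549390351} 22.0
```

View pics/scene0.png

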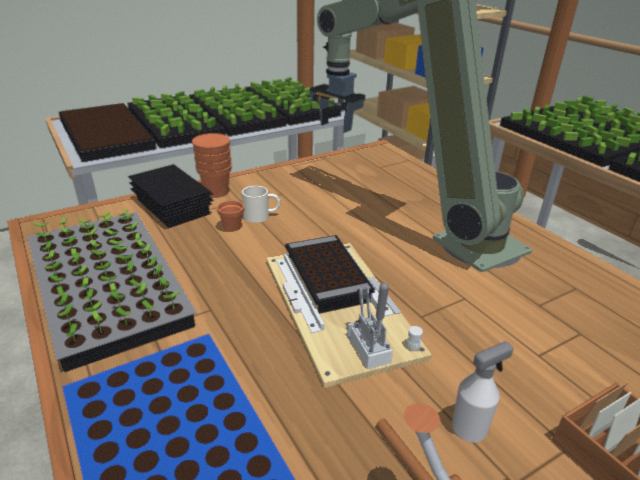

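View pics/top0.png

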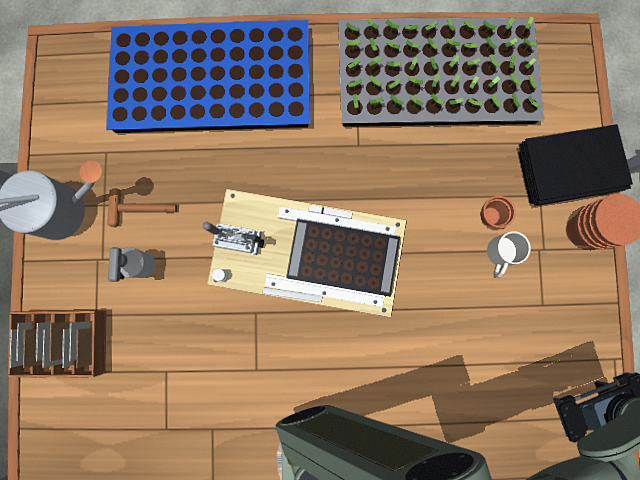

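The top picture shows the jig with its corners near (230,190), (407,219), (391,316) and (208,284). The tray spans roughly (288–400, 220–295) and the clamp sits near (235,240), so the jig's +y points to image left, which is world +y. I'll enlarge both views next.

```bash
python3 - <<'E'
import cv2
a=cv2.imread("pics/top0.png")[180:330,200:415]; cv2.imwrite("pics/topc.png",cv2.resize(a,None,fx=3.7,fy=3.7,interpolation=cv2.INTER_CUBIC))
a=cv2.imread("pics/scene0.png")[225:385,255:435]; cv2.imwrite("pics/scenec.png",cv2.resize(a,None,fx=3.7,fy=3.7,interpolation=cv2.INTER_CUBIC))
E
```

```text
(no output)
```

View pics/topc.png

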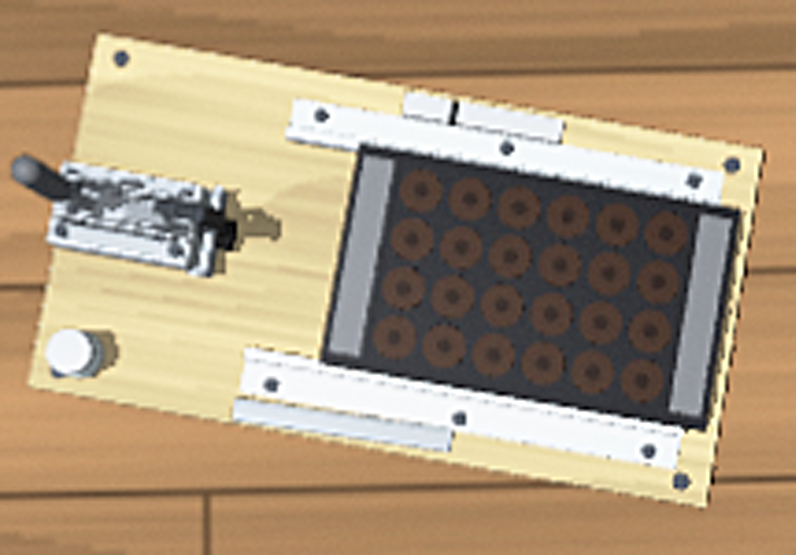

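View pics/scenec.png

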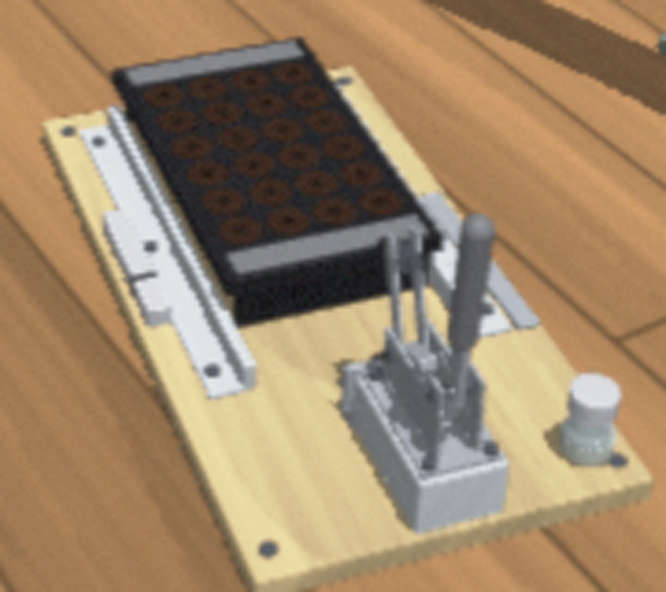

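Top crop: bed corners at about (98,33), (763,150), (706,506) and (30,384). Tray rim corners are at (360,147), (742,208), (706,430) and (323,363), and the handle tip is near (22,170). The scene crop shows the handle tip at (479,220) and the open end of the bed clear for pushing.

```bash
cat > h.py <<'E'
import numpy as np
from workcell import *
from scipy.optimize import least_squares
def proj(n,X):
    p=camera_params(n); c=p["R"]@np.array(X,float)+p["t"]; u=c[:2]/c[2]
    u=u*(1+p["k1"]*(u@u)); K=p["camera_matrix"]; return np.array([K[0,0]*u[0]+K[0,2],K[1,1]*u[1]+K[1,2]])
def jw(j,X):
    c,s=np.cos(j[2]),np.sin(j[2]); return np.array([j[0]+c*X[0]-s*X[1],j[1]+s*X[0]+c*X[1],X[2]])
E
python3 - <<'E'
from h import *
T=lambda p:np.array(p)/3.7+[200,180]-.36
S=lambda p:np.array(p)/3.7+[255,225]-.36
bed=[(125,235),(125,-235),(-125,-235),(-125,235)]; bp=[(98,33),(763,150),(706,506),(30,384)]
def r(j): return np.concatenate([proj("top",jw(j,(*b,18)))-T(p) for b,p in zip(bed,bp)]+[proj("scene",jw(j,(-x,y,z)))-S(p) for x,y,z,p in[(125,235,18,(648,487)),(-125,235,18,(243,578)),(-125,-235,18,(43,125))]])
f=least_squares(r,[500,60,0]); j=f.x; print(j,np.degrees(j[2]),f.fun.round(1))
tr=[(75,129),(75,-129),(-75,-129),(-75,129)]; tp=[(360,147),(742,208),(706,430),(323,363)]
g=least_squares(lambda t:np.concatenate([proj("top",jw(t,(*b,63)))-T(p) for b,p in zip(tr,tp)]),j); t=g.x
c,s=np.cos(j[2]),np.sin(j[2]); d=t[:2]-j[:2]; print("tray",t,g.fun.round(1),"in jig",c*d[0]+s*d[1],-s*d[0]+c*d[1],np.degrees(t[2]-j[2]))
tip=jw(j,(0,210+124*np.sin(.05),226)); print("tip",tip,(proj("top",tip)-[200,180]+.36)*3.7,(proj("scene",tip)-[255,225]+.36)*3.7)
np.save("jig.npy",j)
for X in[(0,-170,100),(0,-170,50),(0,180,215)]: print(X,jw(j,X))
E
```

```text
[ 5.17683058e+02  2.90272127e+01 -2.05039036e-01] -11.747871397863655 [ 0.2 -1.4  0.2 -0.3 -0.7  0.6 -1.5 -0.8  0.3 -2.5  1.1  0.6 -1.  -1.9]
tray [ 4.96833764e+02 -6.19486485e+01 -1.89284429e-01] [-0.  -0.9  0.1 -0.1  0.6  0.3 -0.6  0.7] in jig -1.889390064152927 -93.31522159343496 0.9026724756573649
tip [561.70201468 240.69595044 226.        ] [ 21.39509165 162.14755798] [471.55600448 216.15366785]
(0, -170, 100) [ 483.07014347 -137.41180367  100.        ]
(0, -170, 50) [ 483.07014347 -137.41180367   50.        ]
(0, 180, 215) [554.3320259  205.25675939 215.        ]
```

```bash
cat >> h.py <<'E'
from scipy.spatial.transform import Rotation as Ro
J=np.load("jig.npy")
def shift(Xj,yaw=None):
    "cm shift in tool axes from measured pose to jig point (TCP)"
    s=state(); R=Ro.from_euler("xyz",s["ee_rot"],degrees=True).as_matrix()
    return (R.T@(jw(J,Xj)-s["ee_pos"])/10).round(2)
def inj():
    p=state()["ee_pos"]; c,s=np.cos(J[2]),np.sin(J[2]); d=p[:2]-J[:2]; return np.array([c*d[0]+s*d[1],-s*d[0]+c*d[1],p[2]]).round(1)
E
python3 -c "
from h import *
print(jw(J,(0,-258,55)),shift((0,-258,130)),shift((0,-258,56)))"
```

```text
[ 465.15287017 -223.56847096   55.        ] [ 37.59 -22.08  10.56] [ 37.59 -22.07  17.96]
```

Request:
step_arm(
  plan=[
    [[4.5,-2.6,1.2,0.1,0],[9,-5.2,2.5,0.2,0],[13.5,-7.8,4,0.3,0],[18,-10.5,5,0.4,0],[22.5,-13.2,6.5,0.507,0],[27,-15.8,8,0.507,0],[32,-18.7,10,0.507,0],[36,-21,10.5,0.507,0],[37.6,-22.1,12,0.507,0],[37.6,-22.1,15,0.507,0],[37.6,-22.1,17.5,0.507,0],[37.6,-22.1,18,0.507,0],[37.6,-22.1,18,0.507,0]],
  ],
  newtons=20,
)

```text
time_s: 1.72
ee_pos: [465.1, -224.4, 55.9]
ee_rot: [180.0, 0.0, -11.5]
force: [-0.2, 0.1, -1.0]
gripper_width: 0.3
gripper_force: 0.0
```

```bash
python3 -c "
from h import *;import cv2
print(inj(),state()['time_s'],state()['ee_rot'],state()['force'],state()['gripper_width'])
a=np.hstack([grab_frame('top')[180:340,200:440],grab_frame('scene')[200:360,240:420]]);cv2.imwrite('pics/a.png',cv2.resize(a,(800,int(160*800/420))))"
```

```text
[ 1.000e-01 -2.588e+02  5.590e+01] 1.725 [ 1.79993094e+02  2.23064021e-02 -1.15079920e+01] [-0.19289513  0.08643147 -0.96119161] 0.30450152675162645
```

View pics/a.png

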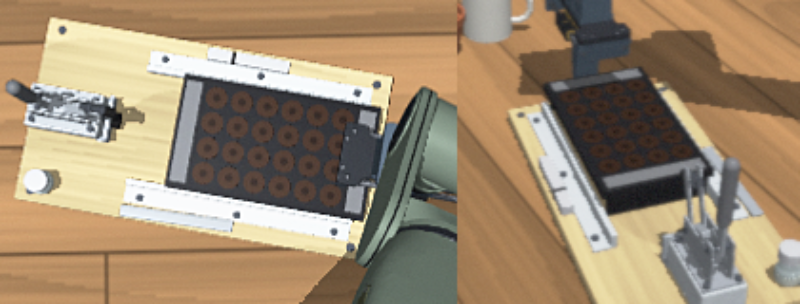

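The fingers are shut and centred behind the tray's open end, and the near clamp side is clear. Next I push along −tool y.

Request:
step_arm(
  plan=[
    [[0,-0.6,0,0,0],[0,-1.2,0,0,0],[0,-1.6,0,0,0],[0,-2.0,0,0,0],[0,-2.4,0,0,0],[0,-2.8,0,0,0],[0,-3.2,0,0,0],[0,-3.6,0,0,0],[0,-4.0,0,0,0],[0,-4.4,0,0,0],[0,-4.8,0,0,0],[0,-5.2,0,0,0],[0,-5.6,0,0,0],[0,-6.0,0,0,0],[0,-6.4,0,0,0],[0,-6.8,0,0,0],[0,-7.1,0,0,0],[0,-7.4,0,0,0],[0,-7.6,0,0,0],[0,-7.6,0,0,0]],
  ],
)

```text
time_s: 4.32
ee_pos: [480.6, -149.1, 56.0]
ee_rot: [-180.0, -0.0, -11.5]
force: [-0.4, -0.2, 0.0]
gripper_width: 0.7
gripper_force: 0.0
```

Request:
step_arm(
  plan=[
    [[0,-0.2,0,0,0],[0,-0.4,0,0,0],[0,-0.6,0,0,0]],
  ],
)

```text
time_s: 4.7
ee_pos: [481.7, -143.6, 55.9]
ee_rot: [180.0, -0.0, -11.5]
force: [-0.4, -1.8, -0.4]
gripper_width: 0.1
gripper_force: 0.9
```

Request:
step_arm(
  plan=[
    [[0,-0.1,0,0,0],[0,-0.2,0,0,0],[0,-0.3,0,0,0],[0,-0.4,0,0,0]],
  ],
)

```text
time_s: 5.2
ee_pos: [482.5, -139.6, 56.0]
ee_rot: [180.0, -0.0, -11.5]
force: [0.3, -1.4, -0.4]
gripper_width: 0.5
gripper_force: 0.9
```

```bash
python3 -c "
from h import *;print(inj())"
```

```text
[-1.000e-01 -1.723e+02  5.600e+01]
```

Request:
step_arm(
  plan=[
    [[0,-0.05,0,0,0],[0,-0.1,0,0,0],[0,-0.16,0,0,0]],
  ],
)

```text
time_s: 5.58
ee_pos: [482.8, -138.1, 55.9]
ee_rot: [180.0, -0.0, -11.5]
force: [-0.5, -1.3, -0.2]
gripper_width: 0.4
gripper_force: 0.9
```

Request:
step_arm(
  plan=[
    [[0,-0.05,0,0,0],[0,-0.1,0,0,0],[0,-0.16,0,0,0]],
  ],
)

```text
time_s: 5.95
ee_pos: [483.1, -136.5, 55.9]
ee_rot: [180.0, -0.0, -11.5]
force: [-0.6, -1.8, 0.3]
gripper_width: 0.8
gripper_force: 0.9
```

Request:
step_arm(
  plan=[
    [[0,-0.05,0,0,0],[0,-0.1,0,0,0],[0,-0.16,0,0,0]],
  ],
)

```text
time_s: 6.32
ee_pos: [483.4, -134.9, 55.9]
ee_rot: [180.0, -0.0, -11.5]
force: [-0.4, -1.1, 0.4]
gripper_width: 0.1
gripper_force: 1.0
```

Request:
step_arm(
  plan=[
    [[0,-0.05,0,0,0],[0,-0.1,0,0,0],[0,-0.16,0,0,0]],
  ],
)

```text
time_s: 6.7
ee_pos: [483.8, -133.4, 56.0]
ee_rot: [180.0, -0.0, -11.5]
force: [-0.0, -1.2, 1.0]
gripper_width: 0.6
gripper_force: 1.0
```

Request:
step_arm(
  plan=[
    [[0,-0.05,0,0,0],[0,-0.1,0,0,0],[0,-0.16,0,0,0]],
  ],
)

```text
time_s: 7.08
ee_pos: [484.1, -131.8, 56.0]
ee_rot: [180.0, -0.0, -11.5]
force: [-1.3, -1.8, -0.4]
gripper_width: 0.3
gripper_force: 1.0
```

Request:
step_arm(
  plan=[
    [[0,-0.05,0,0,0],[0,-0.1,0,0,0],[0,-0.16,0,0,0]],
  ],
)

```text
time_s: 7.45
ee_pos: [484.4, -130.2, 56.0]
ee_rot: [180.0, -0.0, -11.5]
force: [0.1, -1.8, 0.4]
gripper_width: 0.3
gripper_force: 1.0
```

Request:
step_arm(
  plan=[
    [[0,-0.05,0,0,0],[0,-0.1,0,0,0],[0,-0.16,0,0,0]],
  ],
)

```text
time_s: 7.82
ee_pos: [484.7, -128.7, 56.0]
ee_rot: [180.0, -0.0, -11.5]
force: [0.4, -2.5, 0.2]
gripper_width: 0.2
gripper_force: 1.0
```

Request:
step_arm(
  plan=[
    [[0,-0.05,0,0,0],[0,-0.1,0,0,0],[0,-0.15,0,0,0]],
  ],
)

```text
time_s: 8.2
ee_pos: [485.0, -127.2, 56.0]
ee_rot: [180.0, -0.0, -11.5]
force: [0.0, -2.0, 0.0]
gripper_width: 0.5
gripper_force: 1.0
```

Request:
step_arm(
  plan=[
    [[0,-0.05,0,0,0],[0,-0.1,0,0,0],[0,-0.15,0,0,0]],
  ],
)

```text
time_s: 8.57
ee_pos: [485.3, -125.7, 56.0]
ee_rot: [180.0, -0.0, -11.5]
force: [-0.1, -1.9, 0.7]
gripper_width: 0.4
gripper_force: 1.0
```

Request:
step_arm(
  plan=[
    [[0,-0.05,0,0,0],[0,-0.1,0,0,0],[0,-0.15,0,0,0]],
  ],
)

```text
time_s: 8.95
ee_pos: [485.6, -124.2, 55.9]
ee_rot: [180.0, -0.0, -11.5]
force: [0.3, -2.0, -0.1]
gripper_width: 0.4
gripper_force: 1.0
```

Request:
step_arm(
  plan=[
    [[0,-0.05,0,0,0],[0,-0.1,0,0,0],[0,-0.15,0,0,0]],
  ],
)

```text
time_s: 9.32
ee_pos: [485.9, -122.8, 55.9]
ee_rot: [180.0, -0.0, -11.5]
force: [-0.0, -2.3, -0.2]
gripper_width: 0.2
gripper_force: 1.0
```

Request:
step_arm(
  plan=[
    [[0,-0.05,0,0,0],[0,-0.1,0,0,0],[0,-0.15,0,0,0]],
  ],
)

```text
time_s: 9.7
ee_pos: [486.2, -121.3, 56.0]
ee_rot: [180.0, -0.0, -11.5]
force: [-0.2, -1.6, 0.5]
gripper_width: 0.5
gripper_force: 1.0
```

Request:
step_arm(
  plan=[
    [[0,-0.05,0,0,0],[0,-0.1,0,0,0],[0,-0.15,0,0,0]],
  ],
)

```text
time_s: 10.07
ee_pos: [486.5, -120.2, 56.0]
ee_rot: [180.0, -0.0, -11.4]
force: [-0.8, -5.6, 0.1]
gripper_width: 0.3
gripper_force: 2.5
```

The buffer is felt. I'll press a little more and hold.

Request:
step_arm(
  plan=[
    [[0,-0.04,0,0,0],[0,-0.06,0,0,0],[0,-0.06,0,0,0],[0,-0.06,0,0,0]],
  ],
)

```text
time_s: 10.58
ee_pos: [486.5, -119.9, 56.0]
ee_rot: [179.9, -0.0, -11.4]
force: [-0.8, -6.6, -0.4]
gripper_width: 0.5
gripper_force: 2.9
```

Request:
step_arm(
  plan=[
    [[0,-0.04,0,0,0],[0,-0.08,0,0,0],[0,-0.1,0,0,0],[0,-0.1,0,0,0],[0,-0.1,0,0,0]],
  ],
)

```text
time_s: 11.2
ee_pos: [486.7, -119.4, 56.0]
ee_rot: [179.9, -0.0, -11.4]
force: [-2.1, -7.3, -0.6]
gripper_width: 0.7
gripper_force: 4.0
```

Request:
step_arm(
  plan=[
    [[0,-0.04,0,0,0],[0,-0.08,0,0,0],[0,-0.08,0,0,0],[0,-0.08,0,0,0]],
  ],
)

```text
time_s: 11.7
ee_pos: [486.8, -119.0, 56.0]
ee_rot: [179.8, -0.0, -11.4]
force: [-1.7, -10.0, -0.0]
gripper_width: 0.4
gripper_force: 4.8
```

Request:
step_arm(
  plan=[
    [[0,0.1,0,0,0],[0,0.2,0,0,0],[0,0.4,0,0,0],[0,1,0,0,0],[0,2,0,0,0],[0,2.5,0,0,0],[0,2.5,-5,0,0],[0,2.5,-10,0,0],[0,2.5,-16,0,0],[0,2.5,-20.5,0,0],[0,2.5,-20.5,0,0],[0,2.5,-20.5,0,0]],
  ],
)

```text
time_s: 13.2
ee_pos: [481.3, -142.0, 260.2]
ee_rot: [-180.0, 0.1, -11.5]
force: [-0.5, 0.1, -0.2]
gripper_width: 0.5
gripper_force: 0.0
```

```bash
python3 -c "
from h import *;import cv2
s=state();print(inj(),s['force'],s['ee_rot'],shift((-4,165,260)),shift((-4,165,214)))
a=np.hstack([grab_frame('top')[180:330,200:410],grab_frame('scene')[225:375,255:435]]);cv2.imwrite('pics/b.png',cv2.resize(a,(800,int(150*800/390)),interpolation=2))"
```

```text
[  -0.8 -174.8  260.2] [-0.46581866  0.08442201 -0.22438731] [-1.79988767e+02  7.68589825e-02 -1.14859176e+01] [-1.700e-01 -3.398e+01  3.000e-02] [ -0.16 -33.98   4.63]
```

View pics/b.png

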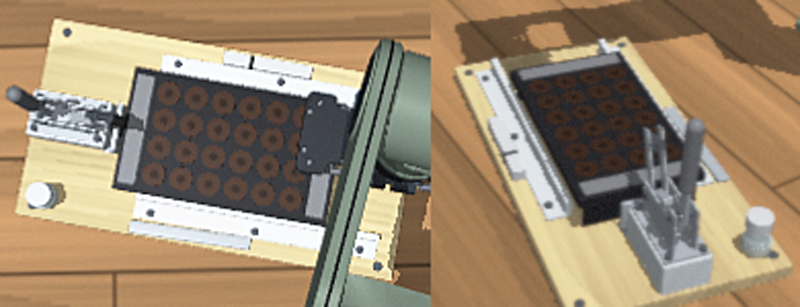

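The tray is home and square against the stop, with the clamp still open. Moving to the handle, approaching from its −y side.

Request:
step_arm(
  plan=[
    [[0,-5,0,0,0],[0,-10.5,0,0,0],[0,-16,0,0,0],[-0.1,-21.5,0,0,0],[-0.2,-27,0,0,0],[-0.2,-31,0,0,0],[-0.2,-33,0,0,0],[-0.2,-34,1.5,0,0],[-0.2,-34,4,0,0],[-0.2,-34,4.6,0,0],[-0.2,-34,4.6,0,0]],
  ],
)

```text
time_s: 14.68
ee_pos: [547.4, 190.6, 214.4]
ee_rot: [179.9, 0.1, -11.5]
force: [0.4, -0.4, 0.7]
gripper_width: 0.6
gripper_force: 0.0
```

```bash
python3 -c "
from h import *;import cv2
s=state();print(inj(),s['force'])
a=np.hstack([grab_frame('top')[180:330,180:390],grab_frame('scene')[205:355,285:465]]);cv2.imwrite('pics/c.png',cv2.resize(a,(800,int(150*800/390)),interpolation=2))"
```

```text
[ -3.8 164.3 214.4] [ 0.38651425 -0.4220807   0.70778354]
```

View pics/c.png

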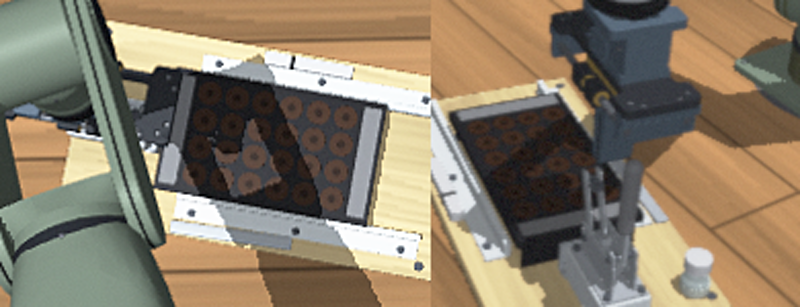

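The finger stands just on the −y side of the handle (handle at about (630,200), finger at about (615,130) in the crop), above the bar. Making first contact.

Request:
step_arm(
  plan=[
    [[0,-0.6,-0.1,0,0],[0,-1.2,-0.2,0,0],[0,-1.8,-0.2,0,0],[0,-2.2,-0.2,0,0],[0,-2.6,-0.2,0,0],[0,-3.0,-0.2,0,0],[0,-3.4,-0.2,0,0],[0,-3.8,-0.2,0,0],[0,-4.15,-0.16,0,0]],
  ],
)

```text
time_s: 15.9
ee_pos: [555.9, 232.5, 216.5]
ee_rot: [180.0, 0.0, -11.5]
force: [-0.0, 0.0, 0.1]
gripper_width: 0.3
gripper_force: 0.5
```

Request:
step_arm(
  plan=[
    [[0,-0.45,0.06,0,0],[0,-0.9,0.14,0,0],[0,-1.35,0.25,0,0],[0,-1.8,0.38,0,0],[0,-2.25,0.54,0,0],[0,-2.67,0.7,0,0],[0,-3.1,0.9,0,0],[0,-3.5,1.11,0,0],[0,-3.9,1.34,0,0]],
  ],
)

```text
time_s: 17.02
ee_pos: [563.7, 270.8, 203.0]
ee_rot: [180.0, -0.0, -11.5]
force: [0.1, -0.5, 1.0]
gripper_width: 0.3
gripper_force: 0.4
```

```bash
python3 -c "
from h import *;import cv2
s=state();print(inj(),s['force'])
a=grab_frame('scene')[205:355,315:515];cv2.imwrite('pics/d.png',cv2.resize(a,(800,600),interpolation=2))"
```

```text
[ -4.2 246.1 203. ] [ 0.06600668 -0.45793673  1.04242752]
```

View pics/d.png

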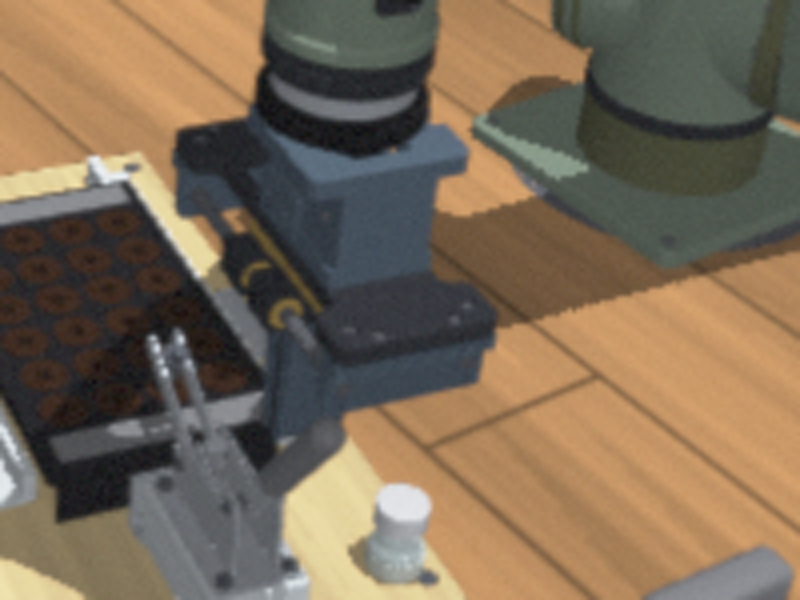

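The finger is bearing on the leaning handle. The bar is still upright and clear, and the seed jar hasn't moved. I'll check clearance to the spray bottle before going on.

```bash
python3 - <<'E'
from h import *
def inv(n,uv,z): return least_squares(lambda p:proj(n,(p[0],p[1],z))-uv,[500,300]).x.round(0)
print("bottle shoulder z~110 top cam",inv("top",(137,264),110),"head z190 ends",inv("top",(117,250),190),inv("top",(117,278),190))
print("scene base centre",inv("scene",(472,428),0),"head",inv("scene",(478,362),185),inv("scene",(510,348),185))
b=jw(J,(-4,287+89,0)); print("body far end",b, [jw(J,(-4+d,376,0)).round() for d in(-38,38)])
E
```

```text
bottle shoulder z~110 top cam [486. 430.] head z190 ends [512. 448.] [450. 446.]
scene base centre [490. 460.] head [516. 456.] [443. 460.]
body far end [590.32246791 397.96557622   0.        ] [array([553., 406.,   0.]), array([628., 390.,   0.])]
```

Request:
step_arm(
  plan=[
    [[0,-0.38,0.25,0,0],[0,-0.76,0.52,0,0],[0,-1.12,0.8,0,0],[0,-1.47,1.12,0,0],[0,-1.8,1.44,0,0],[0,-2.11,1.78,0,0],[0,-2.4,2.14,0,0],[0,-2.68,2.5,0,0],[0,-2.94,2.89,0,0]],
  ],
)

```text
time_s: 18.2
ee_pos: [569.6, 299.5, 174.2]
ee_rot: [-180.0, -0.0, -11.5]
force: [-0.5, -1.3, 3.3]
gripper_width: 0.2
gripper_force: 1.5
```

Request:
step_arm(
  plan=[
    [[0,-0.23,0.4,0,0],[0,-0.45,0.8,0,0],[0,-0.65,1.22,0,0],[0,-0.83,1.64,0,0]],
  ],
)

```text
time_s: 18.7
ee_pos: [571.4, 308.1, 158.5]
ee_rot: [-179.9, -0.1, -11.5]
force: [-0.7, 1.0, 5.1]
gripper_width: 0.6
gripper_force: 2.5
```

Request:
step_arm(
  plan=[
    [[0,-0.12,0.35,0,0],[0,-0.22,0.7,0,0],[0,-0.3,1.0,0,0]],
  ],
)

```text
time_s: 19.08
ee_pos: [571.9, 310.5, 147.5]
ee_rot: [-180.0, -0.0, -11.5]
force: [-0.1, 1.4, 2.8]
gripper_width: 0.2
gripper_force: 0.8
```

Force is falling, so the handle is near or past dead centre. Continuing in small steps.

Request:
step_arm(
  plan=[
    [[0,-0.05,0.2,0,0],[0,-0.08,0.4,0,0],[0,-0.08,0.4,0,0]],
  ],
)

```text
time_s: 19.45
ee_pos: [571.5, 310.7, 143.0]
ee_rot: [179.9, 0.1, -11.5]
force: [0.5, -0.1, 0.2]
gripper_width: 0.6
gripper_force: 0.0
```

Request:
step_arm(
  plan=[
    [[0,-0.03,0.12,0,0],[0,-0.05,0.24,0,0],[0,-0.05,0.24,0,0]],
  ],
)

```text
time_s: 19.82
ee_pos: [571.9, 311.6, 141.3]
ee_rot: [180.0, 0.0, -11.5]
force: [0.0, 0.2, -0.9]
gripper_width: 0.8
gripper_force: 0.0
```

Request:
step_arm(
  plan=[
    [[0,0,0.1,0,0],[0,0,0.2,0,0],[0,0,0.2,0,0]],
  ],
)

```text
time_s: 20.2
ee_pos: [572.0, 311.6, 139.3]
ee_rot: [180.0, 0.0, -11.5]
force: [-0.0, -0.4, 0.1]
gripper_width: 0.6
gripper_force: 0.0
```

Request:
step_arm(
  plan=[
    [[0,0,0.08,0,0],[0,0,0.16,0,0],[0,0,0.16,0,0]],
  ],
)

```text
time_s: 20.58
ee_pos: [572.1, 311.7, 138.8]
ee_rot: [-180.0, -0.0, -11.5]
force: [-1.7, -0.5, 5.9]
gripper_width: 0.5
gripper_force: 2.6
```

The hard stop is felt at the expected height. I'll retreat straight up and look.

Request:
step_arm(
  plan=[
    [[0,0,-0.2,0,0],[0,0,-0.6,0,0],[0,0,-2,0,0],[0,0,-5,0,0],[0,0,-10,0,0],[0,0,-15,0,0],[0,8,-15,0,0],[0,16,-15,0,0],[0,22,-15,0,0],[0,30,-15,0,0],[0,35,-15,0,0],[0,35,-15,0,0],[0,35,-15,0,0]],
  ],
)

```text
time_s: 22.2
ee_pos: [502.0, -33.5, 288.9]
ee_rot: [180.0, -0.1, -11.7]
force: [0.6, 0.5, 0.6]
gripper_width: 0.5
gripper_force: 0.0
```

```bash
python3 -c "
from h import *;import cv2
a=grab_frame('scene')[225:385,270:470];cv2.imwrite('pics/e.png',cv2.resize(a,(750,600),interpolation=2))"
```

```text
(no output)
```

View pics/e.png

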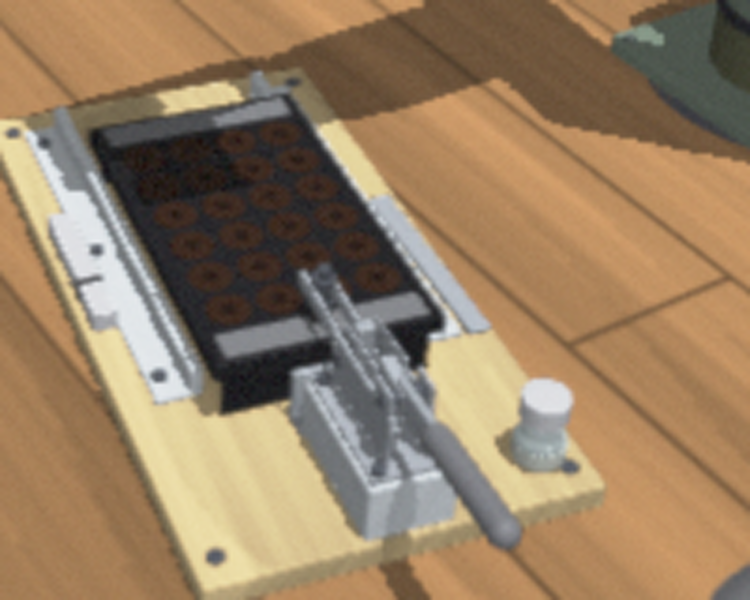

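The handle lies level and locked with its tip at (505,530). The foot is on the tray's end lip near (320,320), the tray is square against the stop, and the bystanders have not moved.

```bash
python3 -c "
from workcell import *;print(job_done())"
```

```text
the job is handed in; nothing more can be done
None
```

The job is handed in, with no verdict returned: the tray was pressed on the buffer with an estimated 8 N, then the handle was pushed over centre to its hard stop; the last picture shows it locked, the tray square at the stop and nearby bystanders in place, but residual stop contact and foot force were not measured.

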